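# Uncover and press the sunken reset key of a soldering station

### The job

The blue soldering station has tripped, and a loose plywood wheel has been left lying over its reset well. With the fingertips, gently push the wheel along the top of the station until the well is completely uncovered, leaving the wheel lying flat on that station (do not pinch it, pick it up or let it fall off), then reach into the well, press the sunken red key right down, and come away. Do not press the grey station's key or disturb anything else on the bench.

Things in the scene. Friction and masses are not known exactly. Their poses are not given: they have to be found in the camera images.
- blue_station: Lavender-blue soldering station fixed to the bench, a box 210 (its x) x 130 (its y) mm, its flat top (deck) 75 mm up. Origin: centre of the underside. Its panel end (-x) roughly faces the robot. A round well is sunk in the deck 55 mm from centre towards -x. A lip 6 mm high and thick edges the deck on both long sides (x = -30 to +105 mm) and the +x end, not the panel end.
- blue_well (a point): Centre of the mouth of the blue station's round well, level with the deck, 75 mm above the bench. The well is 52 mm across and 30 mm deep, straight-walled; the key stands on the axis at its bottom. Axes as the station's.
- blue_key (a joint): Red round key in the blue station's well, 28 mm across, its flat top 18 mm below the deck when up. Travel straight down in m: 0 = up, 0.006 = right down (top then 24 mm below the deck, where it meets a hard stop). Spring-loaded: starts to move at about 1.4 N, right down at about 4.5 N, comes back up by itself.
- wheel_center (a point): Centre (half-way up) of the loose plywood wheel, a plain disc 68 mm across and 16 mm thick, about 45 g, which lies flat on the blue station's deck over its well and hides it at the start. Its z axis is the disc's axis. It slides easily when pushed at its edge, and there is room for it on the deck between the well and the far (+x) lip.
- grey_station: Dark grey soldering station, the same in shape, size and axes as the blue one. Its well is open; its key must not be pressed.
- grey_key (a joint): Red key in the grey station's well, same make as the other (0 = up, 0.006 = right down); not to be pressed.
- spare_wheel: loose plywood wheel like the other, lying on the grey station's deck; leave it alone
- gearmotor_a: loose yellow gear motor, 90 x 42 x 19 mm, origin under its yellow case; leave it alone
- gearmotor_b: a second, identical loose yellow gear motor; leave it alone
- battery_holder: loose black open battery holder, 62 x 58 x 16 mm; leave it alone
- flux_bottle: loose small amber bottle with black cap, 28 mm across, 70 mm tall; leave it alone
- pliers: loose pliers with red handles, about 140 mm long, 16 mm high; leave it alone
- wheel: The same loose wheel, origin at the centre of its underside.
Mind the look-alikes: they are no part of the job. What is shaped like the wheel but orange or yellow is not meant.

How it is judged:
By the outcome, as a careful person would: the job done as asked, in the order asked, and still so for the second after the job is handed in, with the robot touching nothing.
It also fails if it takes over 48 s, if anything falls off the work surface, if the arm or the gripper's body presses on something with over 40 N, if the wrist force passes 120 N, or if a joint passes its speed limit or range.

### The arm

A 7-joint arm with a two-finger parallel gripper is mounted at the origin on the work surface. World frame = base frame: x ahead of the robot, y to its left, z up, the work surface at z = 0. Lengths are in m, angles in rad, forces in N, time in s.
With the tool pointing down it reaches from about 0.4 to 0.85 m from the base axis. Payload 10.4 kg.
Tool frame: the origin (TCP) lies on the centre line of the jaws, within the pads' length; the fingertips stand 11 mm ahead of it and the grasp point (between the pads) lies 8 mm behind it; z points along the fingers, y is the line along which they close (so a half turn about z gives the same grasp; the last joint's range is limited). The gripper opens to 87 mm and grips with 3 to 60 N. Pads are 19 mm wide; open, the fingers measure 117 mm over their backs; the gripper's body (75 mm by 190 mm) begins 51 mm behind the grasp point.
Start: joints at [-1.37, 0.332, -0.065, 1.46, 0.022, 1.35, -0.088], TCP at [0.139, 0.609, 0.234] pointing down, gripper open.
Joint ranges: [-2.6, 2.6], [-0.5, 2.12], [-1.47, 1.34], [0.16, 2.42], [-1.27, 4.41], [0.06, 2.06], [-2.6, 2.6]. Speed limits (rad/s): [2.22, 2.22, 2.79, 2.79, 3.14, 3.14, 3.14].

### API

Orientations are given as a unit quaternion [x, y, z, w].
In Python, from bench import r gives the robot as it stands.
- The arm moves only by the shell command python3 -m pendant 'ROWS' [OPENING] [FORCE]. ROWS is JSON, a list of rows, each a list of 4 numbers: the shift along the tool's x, y, z in m, then the turn about the tool's z in rad. A call has 1 to 8 rows; each row shifts and turns the commanded pose from where the row before left it, along the tool's axes as they then stand; what a row does not reach is not made up. A row lasts 1/12 s, in which the tool goes at most 41.7 mm and 7.16 degrees, less where a joint would pass 70% of its speed; a pose out of reach is approached as far as the arm can. A call with a gripper value outside its range is refused whole. OPENING is the opening, from 0 (shut) to 1 (fully open), set as the call begins (- or left out, the last holds). The fingers move at their own pace and stop on an object; FORCE is the grip in N (left out, the last holds). Time passes only in rows, so rows that do not move let the fingers close. It gives the time, the measured TCP pose, the force, the opening and the grip force at its end, in the units of the state.
- r.read_state(): the state, without advancing time (a new reading comes with each control period).
- r.camera(name): name is "scene" or "top"; returns a dict with "img" (400x640x3 uint8, red, green, blue), "camera_matrix" (3x3 intrinsics, pixels), "xyz" and "attitude" of the camera in the world. Camera axes: x right, y down, z forward; pixel columns grow to the right and rows downward; lengths in m; the calibration is good to about 2 mm. A picture is of the moment at which its call begins. There is no depth.
- r.close_job(): hands the job in; it is judged then, once.
Trained networks look in the newest picture that a camera, given by its name, has taken for a name from the list of things; names that differ only in an ending like _2 or _b are one class to them, and where a whole thing is asked for, a point or a joint stands for the part that bears it (a point fixed in the world has none). Each returns a list of dicts, best first, with "score" (0 to 1); they miss things now and then, are a little off and sometimes report something else, mostly with a low value. They report only what shows in the picture. A call takes as long as a camera call. They do not tell look-alikes from the thing itself.
- r.outline_of(thing, camera): "mask" (400x640 bool, what is visible of it) and "bbox" ([centre column, centre row, width, height] in pixels, round what is visible of it).
The state is a dict: "time": time; "joint_positions": joint angles; "joint_vel": joint speeds; "joint_torque": joint torques, N m; "ee_pos": TCP position; "eef_rot": TCP orientation; "ft_force": force on the tool from outside, world axes, zero at the start; "torque": the same for the moment, N m; "width": finger opening in m; "grip_force": force on a finger pad.
Only numpy, scipy, OpenCV 4.12 (cv2) and the standard library are available. Lean on these libraries where they do the work, as an engineer would, in place of code of your own. Each camera call takes 0.05 s, during which the arm holds its last target. There are 200 camera calls.

## Working session

There is one attempt and no reset: what is moved stays moved. The work goes in short steps, Python scripts to look and compute and a shell command to move; the robot and the scene stay as the last step left them, time stands still between calls to the robot, and variables do not carry over. Pictures are saved under pics/ and viewed, at most 10 in all, crops included, and the job is handed in when it is done.

```bash
mkdir -p pics; cat > h.py <<'E'
import numpy as np,cv2
from scipy.spatial.transform import Rotation as R
from bench import r
def ray(c,px,z):
    d=np.linalg.inv(c["camera_matrix"])@np.array([px[0],px[1],1.]);M=R.from_quat(c["attitude"]).as_matrix() if np.size(c["attitude"])==4 else np.array(c["attitude"])
    d=M@d;o=np.array(c["xyz"]);return o+d*(z-o[2])/d[2]
def proj(c,p):
    M=R.from_quat(c["attitude"]).as_matrix() if np.size(c["attitude"])==4 else np.array(c["attitude"])
    q=c["camera_matrix"]@(M.T@(np.array(p)-c["xyz"]));return q[:2]/q[2]
def save(c,n): cv2.imwrite("pics/"+n+".png",c["img"][:,:,::-1])
E
python3 - <<'E'
from h import *
for n in("top","scene"):
    c=r.camera(n);save(c,n+"0");print(n,c["xyz"],c["attitude"],c["camera_matrix"].tolist())
    for t in("blue_station","wheel","grey_station","flux_bottle"):
        for o in r.outline_of(t,n):
            print(t,round(o["score"],2),np.round(o["bbox"]),cv2.minAreaRect(np.argwhere(o["mask"])[:,::-1].astype(np.float32)))
s=r.read_state();print(s["time"],s["ee_pos"],s["eef_rot"],s["width"])
E
```

```text
top [ 0.394001   -0.01506842  1.20608342] [ 0.71464938 -0.69509527  0.06088128 -0.04911514] [[368.2891607269315, 0.0, 322.53967237907466], [0.0, 368.2891607269315, 203.4658888209747], [0.0, 0.0, 1.0]]
blue_station 0.66 [264. 190.  55.  80.] ((260.9339599609375, 190.9811248779297), (44.367454528808594, 72.80109405517578), 15.945395469665527)
wheel 0.86 [277. 130.  18.  24.] ((276.5, 128.5), (21.0, 19.0), 90.0)
wheel 0.68 [334. 284.  24.  24.] ((333.0, 281.5), (21.0, 20.0), 90.0)
wheel 0.65 [254. 205.  25.  26.] ((254.0, 204.5), (23.0, 22.0), 90.0)
grey_station 0.76 [357. 202.  65.  78.] ((356.25, 202.75), (43.955657958984375, 72.73237609863281), 18.43494987487793)
scene [ 1.37499366 -0.30813577  0.62975013] [ 0.7164929   0.50241379 -0.27296834 -0.39963308] [[389.37885943150724, 0.0, 321.16653379955784], [0.0, 389.37885943150724, 193.07939280882542], [0.0, 0.0, 1.0]]
blue_station 0.45 [214. 201.  29.  16.] ((212.97299194335938, 199.3378448486328), (8.877545356750488, 32.386600494384766), 80.53767395019531)
wheel 0.79 [384. 183.  23.  14.] ((383.0, 183.0), (16.0, 24.0), 90.0)
wheel 0.74 [418. 274.  30.  29.] ((417.5, 272.5), (25.0, 31.0), 90.0)
wheel 0.64 [346. 168.  19.  17.] ((346.5, 167.0), (12.0, 19.0), 90.0)
wheel 0.56 [277. 182.  22.  12.] ((275.5, 181.0), (14.0, 21.0), 90.0)
grey_station 0.95 [271. 223.  58.  74.] ((271.0, 224.0), (70.0, 58.0), 90.0)
flux_bottle 0.52 [360. 260.  12.  31.] ((359.0, 259.5), (27.0, 12.0), 90.0)
flux_bottle 0.16 [280. 220.  28.  20.] ((280.0, 219.5), (21.0, 28.0), 90.0)
0.5 [0.13870533 0.60943475 0.2335786 ] [ 1.11691956e-01  9.93742877e-01  3.69504008e-05 -6.43425069e-06] 0.08712951623278326
```

View pics/top0.png

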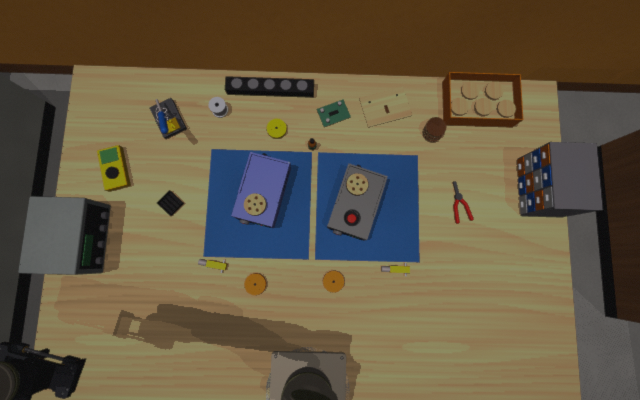

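View pics/scene0.png

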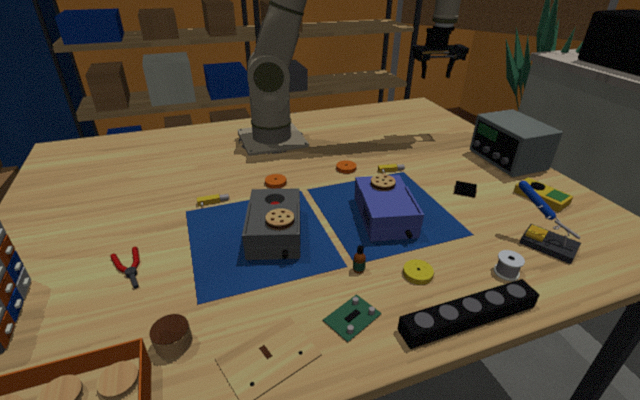

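The top view shows the blue station at about (262,190) with the wheel at (254,204), at its panel end. The grey station is at (357,202). In the top picture, image up is +x and left is +y. Next I fit the box model to the colour mask.

```bash
cat > fit.py <<'E'
from h import *
from scipy.optimize import minimize
def mask(c,lo,hi,win):
    hsv=cv2.cvtColor(c["img"],cv2.COLOR_RGB2HSV);m=cv2.inRange(hsv,lo,hi);w=np.zeros_like(m);a,b,cc,d=win;w[b:d,a:cc]=m[b:d,a:cc]
    k,l,st,_=cv2.connectedComponentsWithStats(w);i=1+np.argmax(st[1:,4]);pts=np.argwhere(l==i)[:,::-1].astype(np.int32)
    return cv2.convexHull(pts)
def corners(p):
    c,s=np.cos(p[2]),np.sin(p[2])
    return [[p[0]+c*x-s*y,p[1]+s*x+c*y,z] for x in(-.105,.105) for y in(-.065,.065) for z in(0,.075)]
def draw(pl,S=8):
    im=np.zeros((400*S//2,640*S//2),np.uint8)
    return im
def ren(pts,off,S):
    im=np.zeros((130*S,130*S),np.uint8);q=((np.array(pts,float)-off+.5)*S).astype(np.int32);cv2.fillConvexPoly(im,cv2.convexHull(q),1);return im
def fit(cams,hulls,p0):
    S=6;obs=[]
    for c,h in zip(cams,hulls):
        off=h.reshape(-1,2).mean(0)-65
        h=h.reshape(-1,2);h4=np.concatenate([h+d for d in([-.5,-.5],[.5,-.5],[-.5,.5],[.5,.5])])
        obs.append((c,off,ren(h4,off,S)))
    f=lambda p:sum(np.sum(ren([proj(c,q) for q in corners(p)],off,S)!=o)/S/S for c,off,o in obs)
    b=minimize(f,p0,method="Nelder-Mead",options=dict(initial_simplex=np.array([p0]+[np.array(p0)+d for d in([.02,0,0],[0,.02,0],[0,0,.1])])))
    return b.x,b.fun
E
python3 - <<'E'
from fit import *
T=r.camera("top");Sc=r.camera("scene")
lo,hi=(112,60,60),(135,180,255)
print(cv2.cvtColor(T["img"],cv2.COLOR_RGB2HSV)[[175,215,240],[262,270,220]],cv2.cvtColor(Sc["img"],cv2.COLOR_RGB2HSV)[[205,225,230],[400,390,430]])
ht=mask(T,lo,hi,(215,140,305,240));hs=mask(Sc,lo,hi,(340,160,440,255))
print(cv2.boundingRect(ht),cv2.boundingRect(hs))
p0=[*ray(T,(262,190),.05)[:2],-.25];print(p0)
for cs,h in(([T],[ht]),([Sc],[hs]),([T,Sc],[ht,hs])):
    p,e=fit(cs,h,p0);print(np.round(p,4),e)
well=p[:2]-.055*np.array([np.cos(p[2]),np.sin(p[2])]);print("well",well)
for n,c in(("top",T),("scene",Sc)):
    for o in r.outline_of("wheel",n):
        ys,xs=np.where(o["mask"]);print(n,o["score"],ray(c,(xs.mean(),ys.mean()),.088)[:2])
im=T["img"].copy()[120:260,190:400];vis=cv2.resize(im,None,fx=3.8,fy=3.8,interpolation=cv2.INTER_CUBIC)
for q in corners(p): 
    u=(proj(T,q)-[190,120]+.5)*3.8;cv2.circle(vis,tuple(int(v) for v in u),3,(0,255,0),-1)
cv2.imwrite("pics/fit.png",vis[:,:,::-1])
E
```

```text
[[118 106 149]
 [118  96 148]
 [108 178 116]] [[116 116 138]
 [117 108  71]
 [107 173 103]]
(231, 152, 59, 76) (356, 175, 68, 66)
[np.float64(0.6135405376811504), np.float64(0.16202514109616845), -0.25]
[ 0.6165  0.166  -0.2014] 78.30555555555556
[ 0.6074  0.1733 -0.2394] 211.80555555555554
[ 0.6139  0.1674 -0.2291] 494.83333333333337
well [0.56032663 0.17992721]
top 0.95 [ 0.33656459 -0.0685749 ]
top 0.83 [0.32328368 0.16301569]
top 0.62 [0.5618335  0.17537943]
top 0.61 [0.80574579 0.12119895]
scene 0.8 [0.57247475 0.17396869]
scene 0.79 [ 0.46847278 -0.10046997]
scene 0.64 [0.90620942 0.07645733]
scene 0.54 [0.69756374 0.12259524]
scene 0.5 [0.45711821 0.11413401]
```

View pics/fit.png

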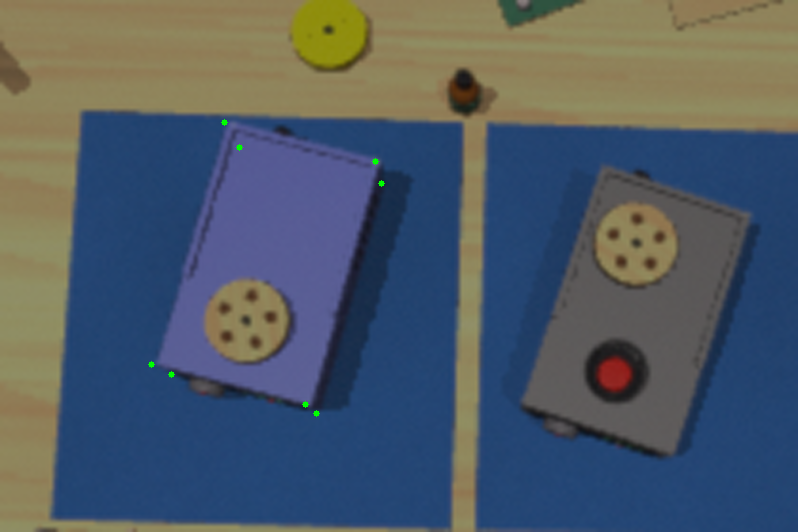

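The overlay shows the fitted corners sitting about 5 zoomed px (about 4 mm) left of the true ones. I'll use the corners as seen: (229,123), (380,160), (158,363), (312,406), with the wheel at (247,320).

```bash
python3 - <<'E'
from h import *
T=r.camera("top")
f=lambda u,v,z:ray(T,(u/3.8+189.5,v/3.8+119.5),z)[:2]
W=np.array([f(229,123,.081),f(380,160,.081),f(158,363,.075),f(312,406,.075)])
M=np.array([[.105,.065],[.105,-.065],[-.105,.065],[-.105,-.065]])
H=(M-M.mean(0)).T@(W-W.mean(0));a=np.arctan2(H[0,1]-H[1,0],H[0,0]+H[1,1]);t=W.mean(0)
Rm=np.array([[np.cos(a),-np.sin(a)],[np.sin(a),np.cos(a)]])
print("yaw",a,"c",t,"res",np.round((W-t)@Rm-M,4).tolist())
wh=f(247,320,.091);print("well",t+Rm@[-.055,0],"wheel",wh,(wh-t)@Rm)
s=r.read_state();q=R.from_quat(s["eef_rot"]).as_matrix();print(q.round(3).tolist(),s["time"])
E
```

```text
yaw -0.22847477162425156 c [0.61334989 0.16244963] res [[-0.0017, -0.0004], [-0.0, 0.0005], [0.0018, -0.0001], [-0.0002, -0.0]]
well [0.55977918 0.1749067 ] wheel [0.56248766 0.17637187] [-0.05269375  0.00204055]
[[-0.975, 0.222, 0.0], [0.222, 0.975, 0.0], [0.0, 0.0, -1.0]] 0.75
```

```bash
python3 -m pendant '[[-0.028,-0.0204,0,0],[-0.028,-0.0204,0,0],[-0.028,-0.0204,0,0],[-0.028,-0.0204,0,0],[-0.028,-0.0204,0,0],[-0.028,-0.0204,0,0],[-0.028,-0.0204,0,0],[-0.028,-0.0204,0,0]]' 0.46 5
python3 -m pendant '[[-0.028,-0.0204,0,0],[-0.028,-0.0204,0,0],[-0.028,-0.0204,0,0],[-0.028,-0.0204,0,0],[-0.028,-0.0204,0,0],[-0.028,-0.0204,0,0],[-0.028,-0.0204,0,0],[-0.028,-0.0204,0,0]]'
cat > st.py <<'E'
from h import *
a=-.2285;c=np.array([.61335,.16245]);Rm=np.array([[np.cos(a),-np.sin(a)],[np.sin(a),np.cos(a)]])
def st():
    s=r.read_state();q=R.from_quat(s["eef_rot"]).as_matrix()
    print("t",s["time"],"station xy",((s["ee_pos"][:2]-c)@Rm).round(4),"z",s["ee_pos"][2].round(4),"F",np.round(s["ft_force"],2),"w",s["width"],"toolx yaw err",np.arctan2(-q[1,0],-q[0,0])-a)
E
python3 -c "from st import *;st()"
```

```text
time: 1.42
ee_pos: [0.3218, 0.3992, 0.2338]
eef_rot: [0.112, 0.994, 0.0, 0.0]
ft_force: [0.7, 0.5, -0.5]
width: 0.0438
grip_force: 0.0
time: 2.08
ee_pos: [0.504, 0.1903, 0.2338]
eef_rot: [0.112, 0.994, 0.0, 0.0]
ft_force: [0.6, 0.4, 0.3]
width: 0.0396
grip_force: 0.0
t 2.0833 station xy [-0.1128  0.0023] z 0.2338 F [0.57 0.41 0.26] w 0.03961408998899466 toolx yaw err 0.004797685086494224
```

```bash
python3 -m pendant '[[0.004,0,0.02,0],[0,0,0.02,0],[0,0,0.025,0],[0,0,0.025,0],[0,0,0.022,0],[0,0,0.015,0],[0,0,0.010,0],[0,0,0.005,0]]'
python3 - <<'E'
from st import *
st()
C=[]
for n,w in(("top",(190,140,310,240)),("scene",(330,130,450,230))):
    c=r.camera(n);C.append(cv2.resize(c["img"][w[1]:w[3],w[0]:w[2]],(480 if n=="top" else 480,400)[:2],interpolation=cv2.INTER_CUBIC)[:, :395])
cv2.imwrite("pics/a.png",np.hstack(C)[:,:,::-1])
E
```

```text
time: 2.75
ee_pos: [0.4987, 0.1925, 0.0904]
eef_rot: [0.112, 0.994, -0.0, -0.001]
ft_force: [-0.1, -0.5, -0.5]
width: 0.0397
grip_force: 0.0
t 2.75 station xy [-0.1185  0.0032] z 0.0904 F [-0.06 -0.46 -0.5 ] w 0.039714278928582196 toolx yaw err 0.004821625329047119
```

View pics/a.png

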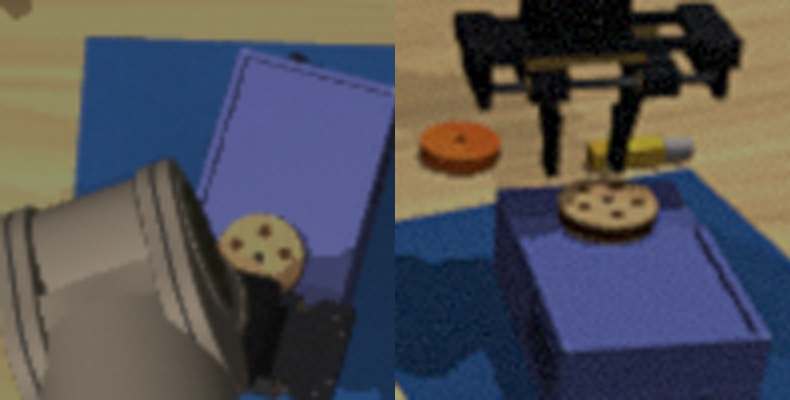

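```bash
python3 -m pendant '[[-0.01,-0.001,-0.001,0],[-0.009,0,0,0],[-0.005,0,0,0],[-0.005,0,0,0],[-0.005,0,0,0],[-0.005,0,0,0],[-0.006,0,0,0],[-0.006,0,0,0]]'; python3 -c "from st import *;st()"
python3 -m pendant '[[-0.006,0,0,0],[-0.006,0,0,0],[-0.006,0,0,0],[-0.006,0,0,0],[-0.006,0,0,0],[-0.006,0,0,0],[-0.006,0,0,0],[-0.006,0,0,0]]'
python3 - <<'E'
from st import *
st()
C=[]
for n,w in(("top",(190,140,310,240)),("scene",(330,130,450,230))):
    c=r.camera(n);C.append(cv2.resize(c["img"][w[1]:w[3],w[0]:w[2]],(480,400),interpolation=cv2.INTER_CUBIC)[:, :395])
cv2.imwrite("pics/b.png",np.hstack(C)[:,:,::-1])
E
```

```text
time: 3.52
ee_pos: [0.5492, 0.1803, 0.0925]
eef_rot: [0.112, 0.994, 0.0, -0.0]
ft_force: [-0.6, -0.1, 0.8]
width: 0.0399
grip_force: 0.4
t 3.5167 station xy [-0.0666  0.0028] z 0.0925 F [-0.6  -0.13  0.76] w 0.03992976529219408 toolx yaw err 0.004918888426774903
time: 4.18
ee_pos: [0.5961, 0.1696, 0.0925]
eef_rot: [0.112, 0.994, 0.0, -0.0]
ft_force: [-0.9, 0.1, 0.5]
width: 0.0398
grip_force: 0.4
t 4.1833 station xy [-0.0185  0.003 ] z 0.0925 F [-0.94  0.12  0.54] w 0.039832992190030114 toolx yaw err 0.004788447046319755
```

View pics/b.png

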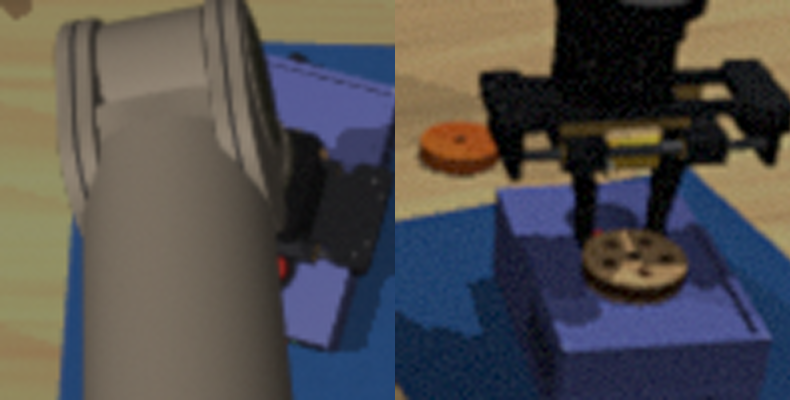

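The wheel slid cleanly and sits in front of the fingers at (635,262), with the well and red key visible behind it. I'll push a little more, back off and rise.

```bash
python3 -m pendant '[[-0.004,0,0,0],[-0.004,0,0,0],[-0.003,0,0,0],[-0.001,0,0,0],[0,0,0,0],[0.006,0,0,0],[0.012,0,0,0],[0.01,0,-0.015,0]]'
python3 -m pendant '[[0.02,-0.003,-0.025,0],[0,0,-0.03,0],[0.04,0,-0.03,0],[0.04,0,-0.02,0],[0.04,0,0,0],[0.04,0,0,0],[0.04,0,0,0],[0,0,0,0]]' 0
python3 - <<'E'
from st import *
st()
C=[]
for n,w in(("top",(215,140,315,240)),("scene",(330,130,430,230))):
    c=r.camera(n);C.append(cv2.resize(c["img"][w[1]:w[3],w[0]:w[2]],(400,400),interpolation=cv2.INTER_CUBIC))
    c["img"]=c["img"];hsv=cv2.cvtColor(c["img"],cv2.COLOR_RGB2HSV);w2=(235,185,275,225) if n=="top" else (370,165,410,200)
    m=((hsv[...,0]<8)|(hsv[...,0]>172))&(hsv[...,1]>150)&(hsv[...,2]>60);mm=np.zeros_like(m);mm[w2[1]:w2[3],w2[0]:w2[2]]=m[w2[1]:w2[3],w2[0]:w2[2]]
    ys,xs=np.where(mm);print(n,len(xs),xs.mean() if len(xs) else 0,ys.mean() if len(ys) else 0)
    if len(xs):print("key station", (ray(c,(xs.mean(),ys.mean()),.057)[:2]-c0)@Rm if 0 else (ray(c,(xs.mean(),ys.mean()),.057)[:2]-np.array([.61335,.16245]))@Rm)
    for o in r.outline_of("wheel",n):
        ys,xs=np.where(o["mask"]);p=ray(c,(xs.mean(),ys.mean()),.091 if n=="top" else .086)[:2]
        print(n,o["score"],((p-np.array([.61335,.16245]))@Rm).round(4))
cv2.imwrite("pics/c.png",np.hstack(C)[:,:,::-1])
E
```

```text
time: 4.95
ee_pos: [0.5773, 0.173, 0.105]
eef_rot: [0.112, 0.994, -0.001, -0.002]
ft_force: [-0.9, -0.3, 0.2]
width: 0.0401
grip_force: 0.0
time: 5.62
ee_pos: [0.3676, 0.219, 0.2061]
eef_rot: [0.109, 0.994, 0.0, -0.001]
ft_force: [1.5, 0.9, 0.4]
width: 0.0018
grip_force: 0.0
t 5.6167 station xy [-0.2522 -0.0006] z 0.2061 F [1.51 0.86 0.37] w 0.0017877299749304682 toolx yaw err 0.010949065592804452
top 70 256.77142857142854 206.31428571428572
key station [-0.05515636 -0.00031202]
top 0.76 [0.197  0.0035]
top 0.68 [0.0289 0.0001]
top 0.64 [-0.2157 -0.2857]
top 0.54 [-0.2813 -0.0818]
scene 6 380.5 188.0
key station [-0.06500054  0.00444275]
scene 0.77 [-0.0874 -0.2889]
scene 0.75 [0.0369 0.0028]
scene 0.74 [-0.1486 -0.0815]
scene 0.63 [ 0.3043 -0.0168]
```

View pics/c.png

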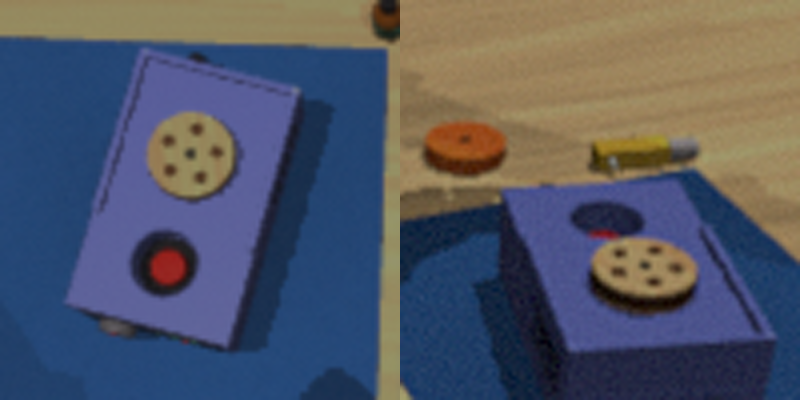

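The well is fully uncovered: the wheel is at station x +0.029 and the key at (-0.055, 0.000), as the model says. Next I move above the well.

```bash
python3 -m pendant '[[-0.03,0,0,-0.0],[-0.035,0,0,0],[-0.035,0,0.01,0],[-0.035,0,0.02,0],[-0.032,0,0.02,0],[-0.02,0,0.02,0],[-0.010,0,0.02,0],[0,0,0,0]]' 0
python3 -c "from st import *;st()"
```

```text
time: 6.48
ee_pos: [0.5665, 0.1701, 0.1113]
eef_rot: [0.113, 0.994, -0.003, -0.002]
ft_force: [-0.8, 0.6, -0.7]
width: 0.0004
grip_force: 0.0
t 6.4833 station xy [-0.0474 -0.0032] z 0.1113 F [-0.84  0.64 -0.66] w 0.0004367314001245543 toolx yaw err 0.001090460138637367
```

```bash
python3 -m pendant '[[0,0,0,0],[0.004,0.001,0,0],[0,0,0,0]]'
python3 -c "from st import *;st()"
```

```text
time: 6.73
ee_pos: [0.562, 0.1762, 0.1175]
eef_rot: [0.111, 0.994, 0.001, 0.0]
ft_force: [-0.2, 0.2, 0.7]
width: 0.0004
grip_force: 0.0
t 6.7333 station xy [-0.0532  0.0017] z 0.1175 F [-0.23  0.18  0.67] w 0.0003548793455388522 toolx yaw err 0.005509849295216002
```

```bash
python3 -m pendant '[[0.0015,-0.0015,0.005,0],[0,0,0.01,0],[0,0,0.01,0],[0,0,0.01,0],[0,0,0.007,0],[0,0,0.004,0],[0,0,0,0]]'
python3 -c "from st import *;st()"
```

```text
time: 7.32
ee_pos: [0.5599, 0.1738, 0.0689]
eef_rot: [0.112, 0.994, -0.0, -0.001]
ft_force: [0.1, -1.4, 0.4]
width: 0.0007
grip_force: 0.0
t 7.3167 station xy [-0.0546 -0.001 ] z 0.0689 F [ 0.06 -1.44  0.45] w 0.0006705170401221055 toolx yaw err 0.004621711868449618
```

```bash
for i in 1; do python3 -m pendant '[[0,0,0.002,0],[0,0,0.002,0],[0,0,0.002,0],[0,0,0,0]]'; python3 -m pendant '[[0,0,0.001,0],[0,0,0,0]]'; done
python3 -c "from st import *;st()"
```

```text
time: 7.65
ee_pos: [0.5608, 0.1741, 0.0643]
eef_rot: [0.112, 0.994, 0.0, 0.0]
ft_force: [0.3, -0.4, 3.8]
width: 0.0004
grip_force: 1.7
time: 7.82
ee_pos: [0.5607, 0.1741, 0.0634]
eef_rot: [0.112, 0.994, 0.0, 0.0]
ft_force: [-0.8, -1.7, 3.9]
width: 0.0005
grip_force: 1.9
t 7.8167 station xy [-0.0539 -0.0006] z 0.0634 F [-0.82 -1.71  3.89] w 0.0005105671850171086 toolx yaw err 0.00460616167743666
```

Key is moving along its spring as expected; I press on until the stop shows.

```bash
python3 -m pendant '[[0,0,0.001,0],[0,0,0.001,0],[0,0,0,0]]'; python3 -m pendant '[[0,0,0.001,0],[0,0,0,0],[0,0,0,0]]'
```

```text
time: 8.07
ee_pos: [0.5608, 0.1741, 0.0623]
eef_rot: [0.112, 0.994, 0.0, 0.0]
ft_force: [-5.0, -2.8, 14.3]
width: 0.0007
grip_force: 6.8
time: 8.32
ee_pos: [0.5609, 0.1741, 0.0621]
eef_rot: [0.112, 0.994, 0.001, 0.0]
ft_force: [-8.4, -3.6, 22.1]
width: 0.0007
grip_force: 11.4
```

The TCP stopped at z 0.062 with the force climbing to 22 N, so the key is on its hard stop. Now up and away.

```bash
python3 -m pendant '[[0,0,-0.005,0],[0,0,-0.01,0],[0,0,-0.015,0],[0,0,-0.025,0],[0,0,-0.03,0],[0,0,-0.03,0],[0.02,0,-0.03,0],[0.035,0,0,0]]'
python3 -m pendant '[[0.035,0,0,0],[0.035,0,0,0],[0.035,0,0,0],[0.03,0,0,0],[0.01,0,0,0],[0,0,0,0],[0,0,0,0],[0,0,0,0]]'
python3 - <<'E'
from st import *
st()
C=[]
for n,w in(("top",(180,120,420,300)),("scene",(230,120,470,300))):
    c=r.camera(n);C.append(cv2.resize(c["img"][w[1]:w[3],w[0]:w[2]],(400,300),interpolation=cv2.INTER_CUBIC))
    for o in r.outline_of("wheel",n):
        ys,xs=np.where(o["mask"]);p=ray(c,(xs.mean(),ys.mean()),.091 if n=="top" else .086)[:2];print(n,o["score"],((p-np.array([.61335,.16245]))@Rm).round(4))
cv2.imwrite("pics/d.png",np.hstack(C)[:,:,::-1])
E
```

```text
time: 8.98
ee_pos: [0.5106, 0.1857, 0.2109]
eef_rot: [0.114, 0.994, 0.002, 0.004]
ft_force: [-0.4, 1.7, 0.8]
width: 0.0005
grip_force: 0.0
time: 9.65
ee_pos: [0.3667, 0.218, 0.2054]
eef_rot: [0.112, 0.994, 0.0, 0.0]
ft_force: [-0.0, -0.7, -0.7]
width: 0.0001
grip_force: 0.0
t 9.65 station xy [-0.2529 -0.0017] z 0.2054 F [-0.03 -0.66 -0.74] w 0.00013508372337598398 toolx yaw err 0.003508793930706827
top 0.87 [ 0.0299 -0.0002]
top 0.71 [-0.2171 -0.2877]
top 0.64 [0.1975 0.0032]
top 0.45 [-0.2813 -0.0821]
scene 0.85 [ 0.3042 -0.0178]
scene 0.7 [-0.1462 -0.0832]
scene 0.59 [0.0377 0.002 ]
scene 0.58 [-0.087  -0.2878]
```

View pics/d.png

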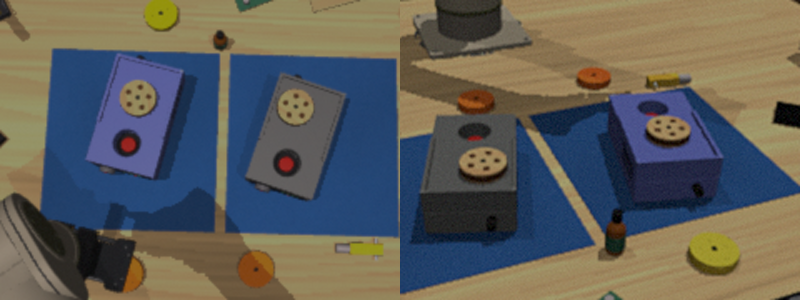

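The wheel lies flat on the blue deck at (138,97), the well is clear at (127,144), and everything else is where it was. The arm is away.

```bash
python3 -c "from bench import r;print(r.close_job())"
```

```text
the job is handed in; nothing more can be done
None
```

I pushed the wheel clear and left it flat on the blue station, pressed the red key to its stop (22 N), withdrew the arm without visibly disturbing anything else, and handed the job in at about 10 s; no verdict was returned.

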